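Set out a fan-drive repair kit on the service bench

ROBOT

A 7-joint arm with a two-finger parallel gripper is mounted at the origin on the work surface. World frame = base frame: x ahead of the robot, y to its left, z up, the work surface at z = 0. Lengths are in m, angles in rad, forces in N, time in s.
With the tool pointing down it reaches from about 0.425 to 0.925 m from the base axis. Payload 6.8 kg.
Tool frame: the origin (TCP) lies at the very end of the fingers, on their centre line; the grasp point (between the pads) lies 19 mm behind it; z points along the fingers, y is the line along which they close (so a half turn about z gives the same grasp; the last joint's range is limited). The gripper opens to 85 mm and grips with 20 to 120 N. Pads are 22 mm wide; open, the fingers measure 114 mm over their backs; the gripper's body (76 mm by 85 mm) begins 54 mm behind the grasp point. The pads swing forward as they close: fully open they stand 13 mm farther back than shut.
Start: joints at [-1.237, 0.477, 0.022, 1.555, -0.011, 1.109, -0.083], TCP at [0.289, 0.61, 0.231] pointing down, gripper open.
Joint ranges: [-2.96, 2.96], [-0.34, 2.1], [-1.41, 1.46], [0.24, 2.44], [-1.37, 4.51], [0.17, 1.92], [-2.96, 2.96]. Speed limits (rad/s): [2.39, 2.39, 3.14, 3.14, 3.14, 3.14, 3.14].

INTERFACE

Orientations are given as a unit quaternion [w, x, y, z].
In Python, from station import bot gives the robot as it stands. The module is installed in compiled form; this text tells all that it offers.
- The arm moves only by the shell command python3 -m jog 'ROWS' [OPENING] [FORCE]. ROWS is JSON, a list of rows, each a list of 4 numbers: the shift along the tool's x, y, z in cm, then the turn about the tool's z in rad. In form: [[x, y, z, spin], ...]. A call has 1 to 20 rows; each row is the pose to reach, as a shift and turn from the pose commanded when the call began, along the tool's axes at that moment; what a row does not reach only later rows make up. A row lasts 1/12 s, in which the tool goes at most 41.7 mm and 7.16 degrees, less where a joint would pass 70% of its speed; a pose out of reach is approached as far as the arm can. A call with a gripper value outside its range is refused whole. OPENING is the closure, from -1 (fully open) to 1 (shut), set as the call begins (- or left out, the last holds). The fingers move at their own pace and stop on an object; FORCE is the grip in N (left out, the last holds). Time passes only in rows, so rows that repeat a pose let the fingers close. It gives the time, the measured TCP pose, the force, the opening and the grip force at its end, in the units of the state.
- bot.get_obs(): the state, without advancing time (a new reading comes with each control period).
- bot.read_camera(name): name is "scene" or "top"; returns a dict with "pixels" (420x560x3 uint8, red, green, blue), "depth" (420x560 float32, m along the optical axis (not along the pixel's ray), 0 where there is no reading), "fovy" (degrees; the focal length in pixels is half the picture's height over the tangent of half this angle, whatever the lens; pixels are square), "cx", "cy" (the principal point, pixels), "distortion" ([k1, k2, p1, p2, k3] as OpenCV has them; the pictures are not rectified), "pose" (4x4, takes a point from camera to world coordinates). Camera axes: x right, y down, z forward; pixel columns grow to the right and rows downward; lengths in m; the calibration is good to about 2 mm. A picture is of the moment at which its call begins.
- bot.hand_in(): hands the job in; it is judged then, once.
The state is a dict: "t": time; "q": joint angles; "joint_vel": joint speeds; "joint_torque": joint torques, N m; "eef_pos": TCP position; "tool_rot": TCP orientation; "contact_force": force on the tool from outside, world axes, zero at the start; "torque": the same for the moment, N m; "gripper_width": opening from 0.0 (shut) to 1.0 (fully open); "grasp_force": force on a finger pad.
Only numpy, scipy, OpenCV 4.12 (cv2) and the standard library are available. Lean on these libraries where they do the work, as an engineer would, in place of code of your own. Each camera call takes 0.05 s, during which the arm holds its last target. There are 200 camera calls.

TASK

Set out the fan-drive repair kit: lower the bearing plate over the round and the diamond pin of the fixture until it lies flush, and then slip the pulley, hub up, down over the plate's square stub until it rests on the boss. On the three rubber mats stand, each upright and centred, the contactor on the left-hand mat, the capacitor on the right-hand mat and the pillow-block bearing on the mat between them (left and right as seen from the robot, looking out over the bench). Set every part down rather than dropping it, never tip the capacitor over, and let go of everything.

Things in the scene. Friction and masses are not known exactly. Their poses are not given: they have to be found in the camera images.
- fixture: grey painted assembly block, 130 (x) x 80 (y) x 20 mm high, fixed to the bench. On its top, on its long centre line, stand two steel pins 14 mm tall: a round one 10 mm across with a conical tip at x = -40 mm and a diamond one (square of 7 mm turned by 45 degrees, 10 mm across its corners, stepped thin tip) at x = +40 mm. Origin: centre of its underside, on the bench; z up.
- plate: steel plate 110 (x) x 66 (y) x 8 mm, 12 mm through holes at x = -40 and +40 mm, y = 0; fits either way round. In the middle a boss, 44 mm across, up to z = 20 mm, then a square stub 14 x 14 mm (sides along x, y) up to 46, 10 x 10 mm nose up to 50: grip the stub. 0.4 kg. Origin: centre of underside; seated, 20 mm above the fixture's origin. Starts upright on the bench in the near row of five parts.
- pulley: dark steel V-belt pulley, 76 mm across and 16 mm high, with a round hub 36 mm across above it from 16 to 40 mm, and a 24 mm bore right through. About 0.3 kg. Origin: centre of its underside (the side without hub), z along the bore, hub up. On the stub its underside is 20 mm above that of the plate. Starts upright on the bench in the near row of five parts.
- capacitor: round aluminium motor capacitor, 46 mm across, 73 mm high, with three small brass tabs on its black top (81 mm in all). About 0.2 kg. Origin: centre of its underside. Starts upright on the bench in the near row of five parts.
- contactor: black electrical contactor with brass screws, 46 (x) x 62 (y) mm below up to 30 mm, then 46 (x) x 40 (y) mm up to 50 mm high. About 0.25 kg. Grasp it across x (46 mm). Origin: centre of its underside. Starts upright on the bench in the near row of five parts.
- bearing: green cast pillow-block bearing: foot 30 (x) x 84 (y) x 12 mm, on its middle a round housing, axis along x, 24 mm thick (x) and 48 mm across, its centre 28 mm and its top 52 mm above the underside. About 0.35 kg. Grasp the housing across x (24 mm). Origin: centre of the underside. Starts upright on the bench in the near row of five parts.
- mat_a: one of three identical black rubber mats, 80 x 80 x 3 mm, fixed in one row across the bench (the fixture stands somewhere in that row too), centres at least 140 mm apart, turned at most 0.2 rad. Which of a, b, c is left, middle or right changes: go by y (left = larger y). Origin: centre of its underside (top at z = 3 mm).
- mat_b: one of three identical black rubber mats, 80 x 80 x 3 mm, fixed in one row across the bench (the fixture stands somewhere in that row too), centres at least 140 mm apart, turned at most 0.2 rad. Which of a, b, c is left, middle or right changes: go by y (left = larger y). Origin: centre of its underside (top at z = 3 mm).
- mat_c: one of three identical black rubber mats, 80 x 80 x 3 mm, fixed in one row across the bench (the fixture stands somewhere in that row too), centres at least 140 mm apart, turned at most 0.2 rad. Which of a, b, c is left, middle or right changes: go by y (left = larger y). Origin: centre of its underside (top at z = 3 mm).
Things that resemble listed ones, but are neither listed nor needed, are in the scene too. Leave any orange or red look-alike of the pulley alone.

How it is judged:
On the way, in this order (a step that is already met when the one before it is completed fails the run):
1. the plate lies flush on the fixture over both pins (horizontal distance between plate and fixture below 0.004 m and z of plate in the frame of fixture below 0.0225 m and angle between the x axis of plate and the x axis of fixture, either way round below 0.08 rad and angle between plate's own z axis and vertical below 0.05 rad), for 0.2 s.
2. the pulley is down on the boss of the seated plate (all of step 1 and horizontal distance between pulley and plate below 0.006 m and z of pulley in the frame of plate below 0.023 m and angle between pulley's own z axis and vertical below 0.08 rad), for 0.2 s.
At the end, for the whole second after the job is handed in: Plate over both pins, flush (2.5 mm in height, 4 mm sideways, 0.08 rad); pulley hub up on its boss (3 mm, 6 mm sideways). Contactor on the left mat (larger y), bearing on the middle, capacitor on the right, each upright within 15 mm of the mat's centre. All released, at rest (all of step 2 and ((y of mat_a in the frame of mat_b above 0 m and y of mat_b in the frame of mat_c above 0 m and horizontal distance between contactor and mat_a below 0.015 m and height (world z) of each of contactor, bearing, capacitor below 0.007 m and angle between each of contactor, bearing, capacitor's own z axis and vertical below 0.08 rad and horizontal distance between bearing and mat_b below 0.015 m and horizontal distance between capacitor and mat_c below 0.015 m) or (y of mat_a in the frame of mat_c above 0 m and y of mat_c in the frame of mat_b above 0 m and horizontal distance between contactor and mat_a below 0.015 m and height (world z) of each of contactor, bearing, capacitor below 0.007 m and angle between each of contactor, bearing, capacitor's own z axis and vertical below 0.08 rad and horizontal distance between bearing and mat_c below 0.015 m and horizontal distance between capacitor and mat_b below 0.015 m) or (y of mat_b in the frame of mat_a above 0 m and y of mat_a in the frame of mat_c above 0 m and horizontal distance between contactor and mat_b below 0.015 m and height (world z) of each of contactor, bearing, capacitor below 0.007 m and angle between each of contactor, bearing, capacitor's own z axis and vertical below 0.08 rad and horizontal distance between bearing and mat_a below 0.015 m and horizontal distance between capacitor and mat_c below 0.015 m) or (y of mat_b in the frame of mat_c above 0 m and y of mat_c in the frame of mat_a above 0 m and horizontal distance between contactor and mat_b below 0.015 m and height (world z) of each of contactor, bearing, capacitor below 0.007 m and angle between each of contactor, bearing, capacitor's own z axis and vertical below 0.08 rad and horizontal distance between bearing and mat_c below 0.015 m and horizontal distance between capacitor and mat_a below 0.015 m) or (y of mat_c in the frame of mat_a above 0 m and y of mat_a in the frame of mat_b above 0 m and horizontal distance between contactor and mat_c below 0.015 m and height (world z) of each of contactor, bearing, capacitor below 0.007 m and angle between each of contactor, bearing, capacitor's own z axis and vertical below 0.08 rad and horizontal distance between bearing and mat_a below 0.015 m and horizontal distance between capacitor and mat_b below 0.015 m) or (y of mat_c in the frame of mat_b above 0 m and y of mat_b in the frame of mat_a above 0 m and horizontal distance between contactor and mat_c below 0.015 m and height (world z) of each of contactor, bearing, capacitor below 0.007 m and angle between each of contactor, bearing, capacitor's own z axis and vertical below 0.08 rad and horizontal distance between bearing and mat_b below 0.015 m and horizontal distance between capacitor and mat_a below 0.015 m)) and linear speed of each of plate, pulley, capacitor, contactor, bearing below 0.02 m/s); the robot touches nothing.
It fails at once if the capacitor is tipped over (more than 0.6 rad) (angle between capacitor's own z axis and vertical above 0.6 rad).
It fails at once if the capacitor, contactor or bearing is dropped (let go more than 20 mm above the bench) ((height (world z) of capacitor above 0.02 m and contact force between the fingers and capacitor below 0.05 N) or (height (world z) of contactor above 0.02 m and contact force between the fingers and contactor below 0.05 N) or (height (world z) of bearing above 0.02 m and contact force between the fingers and bearing below 0.05 N)).
It fails at once if the plate is dropped (let go more than 45 mm above the bench) ((height (world z) of plate above 0.045 m and contact force between the fingers and plate below 0.05 N)).
It fails at once if the pulley is dropped (let go more than 65 mm above the bench) ((height (world z) of pulley above 0.065 m and contact force between the fingers and pulley below 0.05 N)).
It also fails if it takes over 144 s, if anything falls off the work surface, if the arm or the gripper's body presses on something with over 40 N, if the wrist force passes 120 N, or if a joint passes its speed limit or range.

## Working session

There is one attempt and no reset: what is moved stays moved. The work goes in short steps, Python scripts to look and compute and a shell command to move; the robot and the scene stay as the last step left them, time stands still between calls to the robot, and variables do not carry over. Pictures are saved under pics/ and viewed, at most 14 in all, crops included, and the job is handed in when it is done.

```bash
mkdir -p pics
python3 - <<'E'
from station import bot
import cv2,numpy as np
o=bot.get_obs()
for k in ("t","eef_pos","tool_rot","gripper_width","contact_force"):print(k,o[k])
for n in("scene","top"):
    c=bot.read_camera(n); np.savez(f"{n}0.npz",**c)
    print(n,c["fovy"],c["cx"],c["cy"],c["distortion"],np.round(c["pose"],3).tolist())
    cv2.imwrite(f"pics/{n}0.png",cv2.resize(c["pixels"][:,:,::-1],(800,600),interpolation=cv2.INTER_CUBIC))
E
```

```text
t 0.0
eef_pos [0.28835279 0.60964665 0.23032766]
tool_rot [-1.34515534e-04  2.19077038e-01  9.75707125e-01 -9.16541332e-04]
gripper_width 0.9987192425040213
contact_force [ 0.0280182  -0.03930188  0.82721561]
scene 43.14732370879094 285.0059131931782 215.1448981353096 [-0.19043532  0.          0.          0.          0.        ] [[-0.125, 0.828, -0.547, 1.226], [0.992, 0.107, -0.065, 0.125], [0.005, -0.551, -0.835, 1.13], [0.0, 0.0, 0.0, 1.0]]
top 47.218677122382715 273.64589571088385 207.62033940913201 [-0.04180447  0.          0.          0.          0.        ] [[-0.025, -0.983, 0.182, 0.335], [-1.0, 0.025, -0.001, 0.033], [-0.004, -0.182, -0.983, 0.982], [0.0, 0.0, 0.0, 1.0]]
```

View pics/scene0.png

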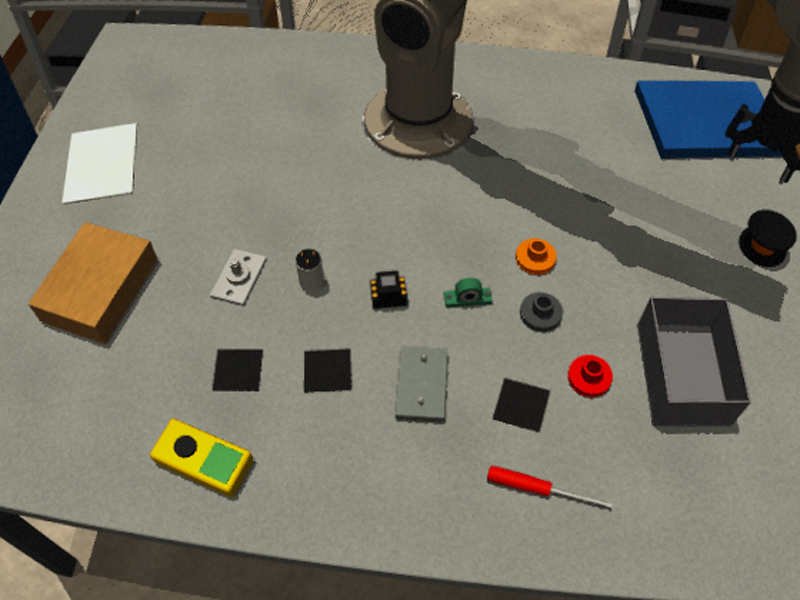

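View pics/top0.png

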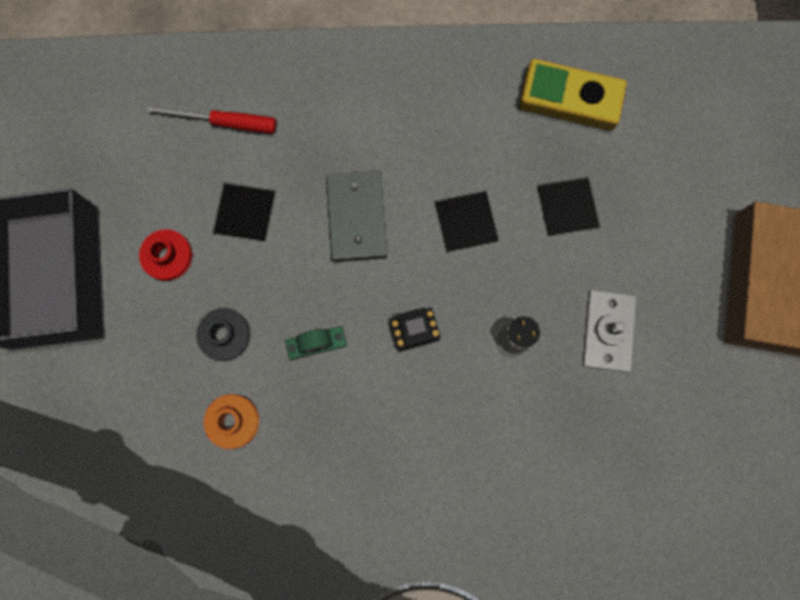

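The top view has robot-forward pointing up and +y to the left. At 800x600 scale:
- **Mats:** left at (244,212), middle at (467,221), right at (568,206).
- **Fixture:** (356,215).
- **Parts:** plate (610,330), capacitor (520,333), contactor (414,328), bearing (316,342).
- **Pulley candidates:** dark grey (223,334), orange (230,421) and red (165,254). Only the dark steel one fits the description, and the orange and red ones are look-alikes.

Next I'll measure and make enlarged crops.

```bash
cat > h.py <<'E'
import numpy as np,cv2
def load(n): return dict(np.load(n))
def K(c):
    f=210/np.tan(np.radians(float(c["fovy"]))/2); return np.array([[f,0,c["cx"]],[0,f,c["cy"]],[0,0,1.]])
def rays(c,uv):
    p=cv2.undistortPoints(np.float64(uv).reshape(-1,1,2),K(c),c["distortion"]).reshape(-1,2)
    return np.c_[p,np.ones(len(p))]
def cloud(c):
    v,u=np.mgrid[:420,:560]; r=rays(c,np.c_[u.ravel(),v.ravel()])*c["depth"].reshape(-1,1)
    return (r@c["pose"][:3,:3].T+c["pose"][:3,3]).reshape(420,560,3)
def onplane(c,uv,z):
    d=rays(c,uv)@c["pose"][:3,:3].T; o=c["pose"][:3,3]
    return o+d*((z-o[2])/d[:,2])[:,None]
def tri(c1,uv1,c2,uv2):
    A=[];b=[]
    for c,uv in((c1,uv1),(c2,uv2)):
        d=rays(c,[uv])[0]@c["pose"][:3,:3].T; d/=np.linalg.norm(d); P=np.eye(3)-np.outer(d,d); A.append(P); b.append(P@c["pose"][:3,3])
    x,r,_,_=np.linalg.lstsq(np.vstack(A),np.hstack(b),rcond=None); return x,float(np.sqrt(r[0])) if len(r) else 0
def ortho(c,x,y,z,s=.15,px=400):
    """warp image so plane z appears as ortho; up=+x, left=+y"""
    i,j=np.mgrid[:px,:px]; X=x+s/2-i*s/px; Y=y+s/2-j*s/px
    P=(np.c_[X.ravel(),Y.ravel(),np.full(px*px,z)]-c["pose"][:3,3])@c["pose"][:3,:3]
    uv=cv2.projectPoints(P,np.zeros(3),np.zeros(3),K(c),c["distortion"])[0].reshape(px,px,2).astype(np.float32)
    return cv2.remap(c["pixels"],uv,None,cv2.INTER_CUBIC)
E
python3 - <<'E'
from h import *
T,S=load("top0.npz"),load("scene0.npz")
k=560/800
tp=dict(plate=(610,330),cap=(520,333),cont=(414,328),bear=(316,342),pull=(223,334),fix=(356,215),mL=(244,212),mM=(467,221),mR=(568,206))
sp=dict(plate=(239,277),cap=(310,272),cont=(388,288),bear=(468,292),pull=(542,310),fix=(422,384),mL=(521,405),mM=(328,370),mR=(238,370))
for nm,c,pp in(("T",T,tp),("S",S,sp)):
    C=cloud(c)
    for n,(u,v) in pp.items():
        u,v=int(u*k),int(v*k); p=C[v-30:v+31,u-30:u+31].reshape(-1,3)
        q=p[p[:,2]>.006]
        print(nm,n,np.round(p[len(p)//2],4),"bench z",np.round(np.median(p[:,2]),4),"max",np.round(np.percentile(q[:,2],[50,90,99]) if len(q) else 0,4))
        lo=.006 if n[0]!='m' else .0015
        m=(C[v-30:v+31,u-30:u+31,2]>lo).astype(np.uint8)
        nl,L,st,ce=cv2.connectedComponentsWithStats(m)
        if nl>1:
            b=1+np.argmax(st[1:,4]); X=C[v-30:v+31,u-30:u+31][L==b]
            r=cv2.minAreaRect((X[:,:2]*1000).astype(np.float32)); print("    rect mm",np.round(r[0],1),np.round(r[1],1),round(r[2],1), "z99",np.percentile(X[:,2],99).round(4))
tiles=[]
for c in(T,S):
    Z=[]
    for (n,z) in(("plate",.008),("fix",.02),("pull",.016),("cont",.05),("bear",.012),("cap",.073)):
        # centre from bench-plane
        u,v=tp[n]; w=onplane(T,[(u*k,v*k)],z)[0]; Z.append(cv2.resize(ortho(c,w[0],w[1],z),(266,266)));
        if c is T: print(n,w)
    tiles.append(Z)
im=np.vstack([np.hstack(tiles[0][:3]),np.hstack(tiles[1][:3])]);im2=np.vstack([np.hstack(tiles[0][3:]),np.hstack(tiles[1][3:])])
cv2.imwrite("pics/cropA.png",im[:,:,::-1]);cv2.imwrite("pics/cropB.png",im2[:,:,::-1])
E
```

```text
T plate [ 0.457  -0.2726  0.0322] bench z 0.0017 max [0.0084 0.0209 0.0516]
    rect mm [ 431.7 -141.3] [123.4 380.1] 11.0 z99 0.05
T cap [ 0.4492 -0.1383  0.0727] bench z -0.0001 max [0.0716 0.0747 0.9816]
    rect mm [408.  -59.1] [ 45.1 231.6] 27.3 z99 0.0818
T cont [0.4641 0.0037 0.0473] bench z 0.0002 max [0.0483 0.0522 0.9816]
    rect mm [414.6   0.6] [158.9  67.4] 0.7 z99 0.0545
T bear [0.4475 0.137  0.0493] bench z 0.0002 max [0.0314 0.0513 0.9816]
    rect mm [419.8  93.8] [193.4  77.9] 57.3 z99 0.0535
T pull [ 0.4695  0.2773 -0.0017] bench z 0.0007 max [0.0164 0.0387 0.9816]
    rect mm [397.5 180.7] [311.5  74.1] 53.6 z99 0.0424
T fix [0.6358 0.081  0.0204] bench z 0.0182 max [0.0197 0.022  0.0319]
    rect mm [517.9  74.3] [370.2  80.1] 3.2 z99 0.0309
T mL [6.512e-01 2.505e-01 4.000e-04] bench z 0.0009 max [0.0068 0.9816 0.9816]
    rect mm [506.1 177.2] [432.8 112.3] 25.5 z99 0.0074
T mM [ 6.29e-01 -8.12e-02  5.00e-04] bench z 0.0005 max [0.0066 0.9816 0.9816]
    rect mm [501.8 -53.8] [103.1 362.3] 78.3 z99 0.0071
T mR [ 0.647  -0.2335  0.0021] bench z 0.0004 max [0.00
[... 779 characters left out ...]
19  0.0223 0.0327]
    rect mm [900.4  95. ] [654.5  77.8] 3.1 z99 0.0309
S mL [0.6537 0.2469 0.0018] bench z 0.0002 max [0.007  1.1305 1.1305]
    rect mm [919.  213.2] [ 88.8 633.4] 82.0 z99 0.008
S mM [ 0.6313 -0.0808  0.0034] bench z 0.0001 max [0.0069 0.0096 1.1305]
    rect mm [912.  -16.7] [680.7 113.6] 14.8 z99 0.0091
S mR [ 0.6526 -0.2333  0.0047] bench z 0.0005 max [0.007  1.1305 1.1305]
    rect mm [922.4 -89.7] [737.6 102.9] 27.3 z99 0.008
plate [ 0.45804917 -0.28018464  0.008     ]
fix [0.63485549 0.08057737 0.02      ]
pull [0.46541166 0.27265864 0.016     ]
cont [0.46254316 0.00223035 0.05      ]
bear [0.45122659 0.14073981 0.012     ]
cap [ 0.44899844 -0.13820474  0.073     ]
```

View pics/cropA.png

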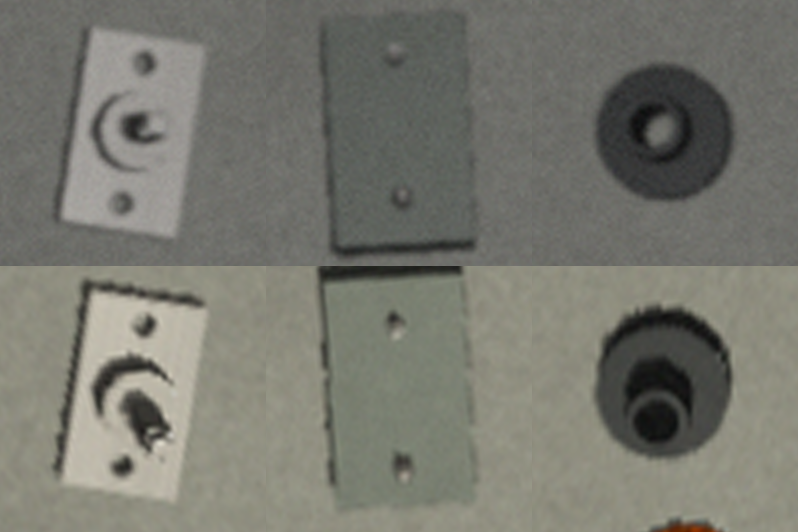

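View pics/cropB.png

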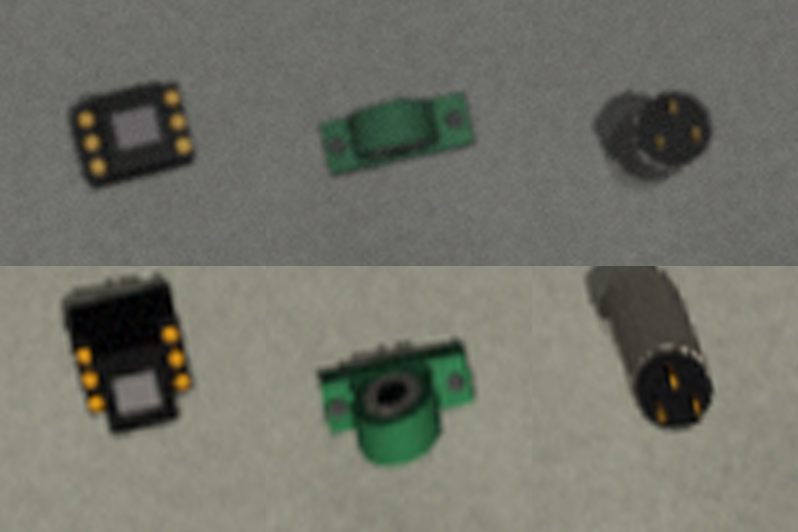

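In crop A the columns are plate, fixture and dark pulley with its hub up. The pins are at (395,53) and (402,195), and the plate holes at (144,62) and (122,204). Crop B shows the contactor, bearing and capacitor. The two views agree at the planes I assumed, and the depth heights match the text. I'll refine the poses with an outline fit in both views.

```bash
cat > fit.py <<'E'
from h import *
from scipy.optimize import minimize
def rect(a,b,n=60):
    t=np.linspace(-.47,.47,n); P=[];
    for s in(-1,1): P+= [np.c_[np.full(n,s*a/2),t*b,np.full(n,s),0*t]]; P+=[np.c_[t*a,np.full(n,s*b/2),0*t,np.full(n,s)]]
    return np.vstack(P)
def circ(r,n=180):
    t=np.linspace(0,2*np.pi,n); return np.c_[r*np.cos(t),r*np.sin(t),np.cos(t),np.sin(t)]
def proj(c,X,Y,z):
    P=(np.c_[X,Y,np.full(len(X),z)]-c["pose"][:3,3])@c["pose"][:3,:3]
    return cv2.projectPoints(P,np.zeros(3),np.zeros(3),K(c),c["distortion"])[0].reshape(-1,2).astype(np.float32)
def fit(cams,shape,z,p0,e=.002):
    ims=[cv2.GaussianBlur(c["pixels"].astype(np.float32).mean(2),(0,0),.8) for c in cams]
    def cost(p):
        C,S=np.cos(p[2]),np.sin(p[2]); R=np.array([[C,-S],[S,C]]); t=0
        for c,im in zip(cams,ims):
            v=[cv2.remap(im,q[:,None],None,cv2.INTER_LINEAR).ravel() for q in
               [proj(c,*((shape[:,:2]+s*e*shape[:,2:])@R.T+p[:2]).T,z) for s in(-1,1)]]
            t-=np.minimum(np.abs(v[0]-v[1]),40).mean()
        return t
    best=None
    for dx in(-.004,0,.004):
      for dy in(-.004,0,.004):
        for a in(-.07,0,.07):
            p=np.array(p0)+[dx,dy,a]; r=minimize(cost,p,method="Nelder-Mead",options=dict(initial_simplex=p+np.array([[0,0,0],[.003,0,0],[0,.003,0],[0,0,.05]]),xatol=1e-5,fatol=1e-4))
            if best is None or r.fun<best.fun: best=r
    return best.x,best.fun
E
python3 - <<'E'
from fit import *
T,S=load("top0.npz"),load("scene0.npz")
J=[("plate",rect(.11,.066),.008,(.458,-.280,-.15)),("fix",rect(.13,.08),.02,(.635,.0806,.05)),("pull",circ(.038),.016,(.4654,.2727,0)),
("cont30",rect(.046,.062),.03,(.458,.002,.2)),("bear",rect(.03,.084),.012,(.451,.1407,.22)),("cap",circ(.023),.073,(.451,-.14,0)),
("mL",rect(.08,.08),.003,(.651,.25,-.1)),("mM",rect(.08,.08),.003,(.63,-.081,.1)),("mR",rect(.08,.08),.003,(.65,-.233,.1))]
for n,s,z,p in J:
    print(n,*[f"{l}: {np.round(x,4)} {f:.1f}" for l,(x,f) in((l,fit(c,s,z,p)) for l,c in(("TS",[T,S]),("T",[T]),("S",[S])))])
# triangulated heights: pixel pairs located by projecting fitted edges are checked by T/S agreement at the plane
E
```

```text
plate TS: [ 0.4587 -0.2804 -0.1583] -60.1 T: [ 0.4585 -0.2802 -0.1588] -30.9 S: [ 0.4597 -0.2806 -0.1573] -29.6
fix TS: [0.6381 0.0835 0.0547] -33.6 T: [0.6316 0.0832 0.0563] -14.8 S: [0.6386 0.0835 0.059 ] -19.6
pull TS: [0.4667 0.2734 0.1313] -52.4 T: [0.4654 0.2728 0.0376] -30.3 S: [ 0.4692  0.2742 -0.143 ] -27.7
cont30 TS: [ 0.4649 -0.0011  0.2506] -46.5 T: [0.4637 0.0036 0.2514] -25.4 S: [ 0.4658 -0.0006  0.2614] -22.4
bear TS: [0.4524 0.1415 0.2028] -43.7 T: [0.4508 0.1419 0.2147] -23.3 S: [0.4632 0.1433 0.2111] -29.2
cap TS: [ 0.4522 -0.1426  0.1797] -58.1 T: [ 0.45   -0.1408  0.1158] -25.5 S: [ 0.4525 -0.1428  0.0948] -36.4
mL TS: [ 0.6517  0.2486 -0.1841] -79.5 T: [ 0.6502  0.2487 -0.1849] -39.9 S: [ 0.6537  0.2477 -0.1922] -40.0
mM TS: [ 0.6284 -0.0812  0.1955] -79.6 T: [ 0.6273 -0.0811  0.1941] -39.9 S: [ 0.6307 -0.0824  0.1945] -40.0
mR TS: [ 0.6483 -0.2338  0.1326] -77.0 T: [ 0.6464 -0.2337  0.1433] -39.6 S: [ 0.6505 -0.2339  0.121 ] -40.0
```

Run:
```python
from fit import *
T,S=load("top0.npz"),load("scene0.npz")
def tile(c,x,y,z,s,draw):
    n=400; im=np.ascontiguousarray(ortho(c,x,y,z,s,n)[:,:300+100]); im=cv2.convertScaleAbs(im,alpha=1.3)
    return im
rows=[]
a=[tile(T,.635,.0806,.02,.15,0),tile(S,.635,.0806,.02,.15,0)]
rows.append(np.hstack(a)[:, :])
b=[cv2.resize(tile(T,.462,.002,.03,.09,0),(266,266))[33:233],cv2.resize(tile(S,.462,.002,.03,.09,0),(266,266))[33:233],cv2.resize(tile(T,.4654,.2727,.04,.09,0),(268,266))[33:233]]
rows.append(np.hstack(b))
cv2.imwrite("pics/cropC.png",np.vstack(rows)[:,:,::-1])
```

```text
(no output)
```

View pics/cropC.png

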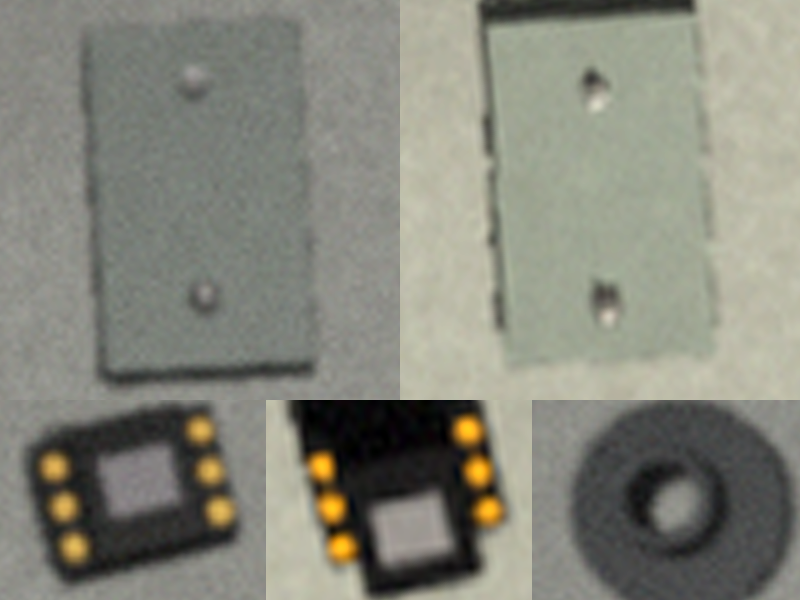

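Crop C shows the fixture corners in the top view at (88,24), (300,20), (315,364) and (103,370). In the scene view they are at (485,26), (693,14), (715,355) and (508,365). The pins are at (193,82) and (205,297). Averaging the two views puts the fixture at about (0.638, 0.0803) with yaw 0.054. The contactor screws agree in both views, giving (0.4658, 0.0003) with yaw 0.25. The right-hand crop confirms the dark pulley, bore visible and hub up.

Now I'll start moving to the plate.

```bash
cat > go.py <<'E'
# python3 go.py x y z psi ...  -> shift (cm, tool axes) and spin from the present pose to each target
import sys,numpy as np
from station import bot
from scipy.spatial.transform import Rotation as R
o=bot.get_obs(); r=R.from_quat(np.roll(o["tool_rot"],-1)); p=o["eef_pos"]
ya=r.apply([0,1,0]); ps=np.arctan2(ya[1],ya[0])
print("t %.2f p %s psi %.4f tilt %.4f w %.3f grip %.1f F %s"%(o["t"],np.round(p,4),ps,np.arccos(-r.apply([0,0,1])[2]),o["gripper_width"],o["grasp_force"],np.round(o["contact_force"],1)), "q",np.round(o["q"],2))
a=list(map(float,sys.argv[1:]))
for i in range(0,len(a),4):
    d=r.inv().apply(np.array(a[i:i+3])-p)*100; s=-(a[i+3]-ps); s=(s+np.pi/2)%np.pi-np.pi/2
    print(np.round(d,2),round(s,3))
E
python3 go.py .5 .3 .22 .3 .459 -.2804 .15 -.158
```

```text
t 0.10 p [0.2884 0.6097 0.2304] psi 1.1291 tilt 0.0017 w 0.997 grip 0.0 F [-0.1  0.6 -0.7] q [-1.24  0.48  0.02  1.56 -0.01  1.11 -0.08]
[-32.37 -18.95   1.08] 0.829
[-53.48 -73.16   8.17] 1.287
```

```bash
python3 -m jog '[[-32.4,-19,1,0.83],[-32.4,-19,1,0.83],[-32.4,-19,1,0.83],[-32.4,-19,1,0.83],[-32.4,-19,1,0.83],[-32.4,-19,1,0.83],[-32.4,-19,1,0.83],[-32.4,-19,1,0.83],[-32.4,-19,1,0.83],[-32.4,-19,1,0.83],[-32.4,-19,1,0.83]]' -0.3 40; python3 go.py .459 -.2804 .15 -.158
```

```text
t: 1.02
eef_pos: [0.5019, 0.2964, 0.2211]
tool_rot: [0.0, 0.597, 0.803, -0.0]
contact_force: [-0.0, 0.9, -0.1]
gripper_width: 0.653
grasp_force: 0.0
t 1.02 p [0.5019 0.2964 0.2211] psi 0.2925 tilt 0.0013 w 0.653 grip 0.0 F [-0.   0.9 -0.1] q [-0.88  0.34  0.3   1.81 -0.12  1.01 -0.24]
[-53.98 -20.74   7.18] 0.451
```

```bash
python3 -m jog '[[-54,-20.7,7.2,0.45],[-54,-20.7,7.2,0.45],[-54,-20.7,7.2,0.45],[-54,-20.7,7.2,0.45],[-54,-20.7,7.2,0.45],[-54,-20.7,7.2,0.45],[-54,-20.7,7.2,0.45],[-54,-20.7,7.2,0.45],[-54,-20.7,7.2,0.45],[-54,-20.7,7.2,0.45],[-54,-20.7,7.2,0.45],[-54,-20.7,7.2,0.45],[-54,-20.7,7.2,0.45],[-54,-20.7,7.2,0.45],[-54,-20.7,7.2,0.45],[-54,-20.7,7.2,0.45],[-54,-20.7,7.2,0.45],[-54,-20.7,7.2,0.45]]'; python3 go.py .459 -.2804 .024 -.158
python3 - <<'E'
from station import bot
from fit import *
c={k:np.array(v) for k,v in bot.read_camera("top").items()};s={k:np.array(v) for k,v in bot.read_camera("scene").items()}
np.savez("top1.npz",**c);np.savez("scene1.npz",**s)
cv2.imwrite("pics/hov.png",np.hstack([ortho(c,.459,-.28,.15,.2),ortho(s,.459,-.28,.15,.2)])[:,:,::-1])
E
```

```text
t: 2.52
eef_pos: [0.4624, -0.2747, 0.149]
tool_rot: [-0.001, 0.757, 0.653, 0.0]
contact_force: [-0.3, 0.4, -0.6]
gripper_width: 0.65
grasp_force: 0.0
t 2.52 p [ 0.4624 -0.2747  0.149 ] psi -0.1475 tilt 0.0013 w 0.650 grip 0.0 F [-0.3  0.4 -0.6] q [-0.03  0.39  0.57  1.99 -0.29  0.83  0.55]
[-0.63 -0.25 12.5 ] 0.01
```

View pics/hov.png

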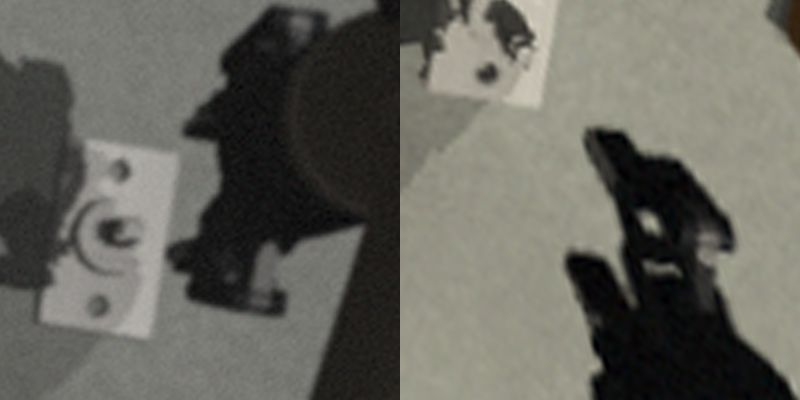

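The hover picture shows the fingertips in the top view at about (190,130) and (175,258), which matches the reported TCP to a few mm. The plate below is untouched. Now I'll descend onto the stub.

```bash
python3 -m jog '[[-0.6,-0.25,0,0.01],[-0.6,-0.25,3,0.01],[-0.6,-0.25,6,0.01],[-0.6,-0.25,9,0.01],[-0.6,-0.25,9,0.01],[-0.6,-0.25,9,0.01],[-0.6,-0.25,9,0.01]]'; python3 go.py .459 -.2804 .024 -.158
```

```text
t: 3.2
eef_pos: [0.4588, -0.2832, 0.0606]
tool_rot: [0.001, 0.762, 0.648, 0.0]
contact_force: [-0.0, -0.5, 0.2]
gripper_width: 0.652
grasp_force: 0.0
t 3.20 p [ 0.4588 -0.2832  0.0606] psi -0.1612 tilt 0.0014 w 0.652 grip 0.0 F [-0.  -0.5  0.2] q [ 0.06  0.53  0.49  2.04 -0.4   0.66  0.65]
[ 0.28 -0.03  3.66] -0.003
```

```bash
python3 -m jog '[[0.3,0,0.5,0],[0.3,0,1.5,0],[0.3,0,2.5,0],[0.3,0,3.2,0],[0.3,0,3.65,0],[0.3,0,3.65,0],[0.3,0,3.65,0],[0.3,0,3.65,0]]'; python3 go.py .459 -.2804 .024 -.158
```

```text
t: 3.87
eef_pos: [0.4586, -0.28, 0.0229]
tool_rot: [0.0, 0.762, 0.648, -0.0]
contact_force: [0.2, -0.3, 0.0]
gripper_width: 0.654
grasp_force: 0.0
t 3.87 p [ 0.4586 -0.28    0.0229] psi -0.1613 tilt 0.0002 w 0.654 grip 0.0 F [ 0.2 -0.3  0. ] q [ 0.09  0.59  0.44  2.06 -0.45  0.58  0.68]
[-0.04  0.04 -0.11] -0.003
```

Good. Close on the stub, then lift.

```bash
python3 -m jog '[[0,0,0,0],[0,0,0,0],[0,0,0,0],[0,0,0,0],[0,0,0,0],[0,0,0,0],[0,0,0,0],[0,0,0,0],[0,0,0,0],[0,0,0,0],[0,0,0,0],[0,0,0,0]]' 1 60;  python3 go.py
```

```text
t: 4.87
eef_pos: [0.4589, -0.2798, 0.0232]
tool_rot: [0.0, 0.762, 0.648, 0.0]
contact_force: [-0.5, 1.3, 5.9]
gripper_width: 0.149
grasp_force: 59.0
t 4.87 p [ 0.4589 -0.2798  0.0232] psi -0.1610 tilt 0.0007 w 0.149 grip 59.0 F [-0.5  1.3  5.9] q [ 0.09  0.59  0.44  2.06 -0.45  0.58  0.68]
```

```bash
python3 -m jog '[[0,0,-1,0],[0,0,-3,0],[0,0,-5,0],[0,0,-7,0],[0,0,-8,0],[0,0,-8,0],[0,0,-8,0],[0,0,-8,0]]';  python3 go.py .638 .0803 .13 .054
```

```text
t: 5.53
eef_pos: [0.4578, -0.279, 0.1017]
tool_rot: [-0.001, 0.762, 0.648, -0.0]
contact_force: [-0.9, -0.4, -4.9]
gripper_width: 0.149
grasp_force: 59.3
t 5.53 p [ 0.4578 -0.279   0.1017] psi -0.1607 tilt 0.0021 w 0.149 grip 59.3 F [-0.9 -0.4 -4.9] q [ 0.01  0.47  0.54  2.03 -0.35  0.74  0.6 ]
[38.35 12.03 -2.83] -0.215
```

```bash
python3 -m jog '[[1,0,-2,0],[2,0.5,-4,0],[4,1,-4,-0.02],[7,2,-4,-0.04],[10,3,-4,-0.06],[13,4,-4,-0.08],[16,5,-4,-0.1],[19,6,-4,-0.12],[22,7,-4,-0.14],[25,8,-4,-0.16],[28,9,-4,-0.18],[31,10,-3,-0.2],[34,11,-2,-0.215],[36.5,11.6,-1,-0.215],[38,12,0,-0.215],[38.3,12,1,-0.215],[38.3,12,2,-0.215],[38.3,12,2,-0.215],[38.3,12,2,-0.215],[38.3,12,2,-0.215]]'; python3 go.py .638 .0803 .08 .054
```

```text
t: 7.2
eef_pos: [0.6383, 0.0768, 0.0831]
tool_rot: [0.0, 0.689, 0.725, -0.0]
contact_force: [0.1, -0.8, -4.7]
gripper_width: 0.147
grasp_force: 59.4
t 7.20 p [0.6383 0.0768 0.0831] psi 0.0511 tilt 0.0009 w 0.147 grip 59.4 F [ 0.1 -0.8 -4.7] q [-0.52  0.62  0.42  1.77 -0.33  0.81  0.12]
[ 0.35 -0.01  0.31] -0.003
```

Run:
```python
from station import bot
from fit import *
c={k:np.array(v) for k,v in bot.read_camera("top").items()};s={k:np.array(v) for k,v in bot.read_camera("scene").items()}
np.savez("top2.npz",**c);np.savez("scene2.npz",**s)
a=np.hstack([ortho(c,.638,.08,.06,.2),ortho(s,.638,.08,.06,.2)])
cv2.imwrite("pics/hov2.png",a[:,:,::-1])
import subprocess;print(subprocess.run("python3 go.py",shell=True,capture_output=True,text=True).stdout)
```

```text
t 7.30 p [0.6389 0.0778 0.0837] psi 0.0520 tilt 0.0013 w 0.149 grip 59.4 F [-0.3 -0.1 -5. ] q [-0.52  0.62  0.42  1.77 -0.33  0.81  0.12]
```

View pics/hov2.png

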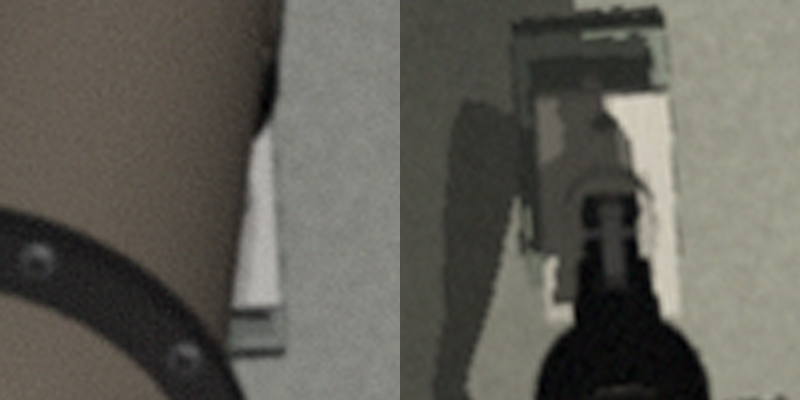

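The scene half shows the plate's far edge from (535,93) to (672,90) and its right edge down to (681,318), above the fixture. The arm hides most of the top view. I'll fit the visible plate and fixture edges in the scene image.

Run:
```python
from fit import *
S=load("scene2.npz");S0=load("scene0.npz")
r=rect(.11,.066); m=((r[:,2]==1)&(r[:,1]<.02))|((r[:,3]==-1)&(abs(r[:,0])<.05)); 
for z in(.067,.0685,.070): print(z,fit([S],r[m],z,(.639,.078,.052)))
f=rect(.13,.08); m2=((f[:,2]==1)|(f[:,3]==-1)); print("fix now",fit([S],f[m2],.02,(.6388,.0806,.055)))
f4=((f[:,2]==1)|(f[:,3]==-1));print("fix0",fit([S0],f[f4],.02,(.6388,.0806,.055)),fit([load("top0.npz")],f[f[:,2]!=5],.02,(.6371,.08,.05)))
r0=fit([S0],r[m],.008,(.4597,-.2806,-.157));print("plate0 same edges",r0)
```

```text
0.067 (array([0.63957751, 0.07696861, 0.05067083]), np.float64(-29.85942268371582))
0.0685 (array([0.64024423, 0.07705982, 0.05101464]), np.float64(-29.8468074798584))
0.07 (array([0.64103661, 0.07717619, 0.05045497]), np.float64(-29.84910774230957))
fix now (array([0.64788074, 0.0817518 , 0.04147379]), np.float64(-28.21783447265625))
fix0 (array([0.64978743, 0.07944773, 0.07879985]), np.float64(-26.38191032409668)) (array([0.63161967, 0.08318545, 0.05581933]), np.float64(-14.754149436950684))
plate0 same edges (array([ 0.45969571, -0.28039814, -0.15604185]), np.float64(-28.917905807495117))
```

```bash
python3 go.py .6376 .0809 .062 .054
```

```text
t 7.30 p [0.6389 0.0778 0.0837] psi 0.0520 tilt 0.0013 w 0.149 grip 59.4 F [-0.3 -0.1 -5. ] q [-0.52  0.62  0.42  1.77 -0.33  0.81  0.12]
[ 0.32 -0.11  2.17] -0.002
```

```bash
python3 -m jog '[[0.3,-0.1,0.3,-0.002],[0.3,-0.1,0.8,-0.002],[0.3,-0.1,1.3,-0.002],[0.3,-0.1,1.8,-0.002],[0.3,-0.1,2.1,-0.002],[0.3,-0.1,2.1,-0.002],[0.3,-0.1,2.1,-0.002],[0.3,-0.1,2.1,-0.002],[0.3,-0.1,2.1,-0.002],[0.3,-0.1,2.1,-0.002]]'; python3 go.py .6376 .0809 .05 .054
```

```text
t: 8.13
eef_pos: [0.6376, 0.082, 0.0621]
tool_rot: [0.0, 0.687, 0.727, 0.0]
contact_force: [0.3, -0.3, -5.0]
gripper_width: 0.149
grasp_force: 59.5
t 8.13 p [0.6376 0.082  0.0621] psi 0.0559 tilt 0.0006 w 0.149 grip 59.5 F [ 0.3 -0.3 -5. ] q [-0.51  0.65  0.41  1.78 -0.35  0.78  0.12]
[-0.12 -0.    1.21] 0.002
```

```bash
python3 -m jog '[[-0.1,0,0.2,0],[-0.1,0,0.4,0],[-0.1,0,0.5,0],[-0.1,0,0.6,0],[-0.1,0,0.7,0],[-0.1,0,0.8,0],[-0.1,0,0.8,0],[-0.1,0,0.8,0]]'; python3 go.py .6376 .0809 .05 .054
```

```text
t: 8.8
eef_pos: [0.6373, 0.0811, 0.0537]
tool_rot: [-0.0, 0.687, 0.727, -0.0]
contact_force: [0.5, -1.0, -4.4]
gripper_width: 0.151
grasp_force: 59.5
t 8.80 p [0.6373 0.0811 0.0537] psi 0.0560 tilt 0.0001 w 0.151 grip 59.5 F [ 0.5 -1.  -4.4] q [-0.51  0.66  0.4   1.79 -0.35  0.76  0.13]
[-0.02  0.03  0.37] 0.002
```

```bash
python3 -m jog '[[0,0,0.1,0],[0,0,0.2,0],[0,0,0.3,0],[0,0,0.4,0],[0,0,0.5,0],[0,0,0.5,0],[0,0,0.5,0]]'; python3 go.py .6376 .0809 .0432 .054
```

```text
t: 9.38
eef_pos: [0.6374, 0.0811, 0.0488]
tool_rot: [0.0, 0.687, 0.727, 0.0]
contact_force: [0.0, 0.6, -5.2]
gripper_width: 0.146
grasp_force: 59.5
t 9.38 p [0.6374 0.0811 0.0488] psi 0.0560 tilt 0.0001 w 0.146 grip 59.5 F [ 0.   0.6 -5.2] q [-0.51  0.67  0.4   1.79 -0.36  0.76  0.13]
[-0.02  0.02  0.56] 0.002
```

```bash
python3 -m jog '[[0,0,0.1,0],[0,0,0.2,0],[0,0,0.3,0],[0,0,0.4,0],[0,0,0.5,0],[0,0,0.56,0],[0,0,0.56,0],[0,0,0.56,0]]'; python3 go.py .6376 .0809 .0432 .054
```

```text
t: 10.05
eef_pos: [0.6374, 0.0811, 0.0433]
tool_rot: [0.0, 0.687, 0.727, 0.0]
contact_force: [0.1, 0.9, -2.1]
gripper_width: 0.147
grasp_force: 59.8
t 10.05 p [0.6374 0.0811 0.0433] psi 0.0560 tilt 0.0002 w 0.147 grip 59.8 F [ 0.1  0.9 -2.1] q [-0.5   0.68  0.39  1.79 -0.36  0.75  0.13]
[-0.02  0.01  0.01] 0.002
```

Contact is beginning. I'll press 1 mm more, then release and go up.

```bash
python3 -m jog '[[0,0,0.1,0],[0,0,0.1,0],[0,0,0.1,0]]'; python3 -m jog '[[0,0,0,0],[0,0,0,0],[0,0,0,0],[0,0,0,0],[0,0,0,0],[0,0,0,0]]' 0.2; python3 -m jog '[[0,0,-1,0],[0,0,-3,0],[0,0,-6,0],[0,0,-9,0],[0,0,-12,0],[0,0,-12,0],[0,0,-12,0],[0,0,-12,0]]' -0.5; python3 go.py .467 .2733 .15 .2
```

```text
t: 10.3
eef_pos: [0.6374, 0.0811, 0.0433]
tool_rot: [-0.0, 0.687, 0.727, 0.0]
contact_force: [-3.5, 0.4, 6.1]
gripper_width: 0.148
grasp_force: 61.0
t: 10.8
eef_pos: [0.6374, 0.0811, 0.0421]
tool_rot: [0.0, 0.687, 0.727, -0.0]
contact_force: [-0.0, 0.7, -0.2]
gripper_width: 0.402
grasp_force: 0.0
t: 11.47
eef_pos: [0.6371, 0.0812, 0.1624]
tool_rot: [-0.0, 0.687, 0.727, 0.0]
contact_force: [-0.5, -0.3, -0.9]
gripper_width: 0.748
grasp_force: 0.0
t 11.47 p [0.6371 0.0812 0.1624] psi 0.0561 tilt 0.0003 w 0.748 grip 0.0 F [-0.5 -0.3 -0.9] q [-0.56  0.53  0.47  1.73 -0.28  0.95  0.07]
[ 20.14 -15.9    1.24] -0.144
```

```bash
python3 -m jog '[[4,-3.2,0,-0.03],[8,-6.4,0,-0.06],[12,-9.6,0,-0.1],[16,-12.8,0,-0.14],[20.1,-15.9,1.2,-0.144],[20.1,-15.9,1.2,-0.144],[20.1,-15.9,1.2,-0.144],[20.1,-15.9,4,-0.144],[20.1,-15.9,7,-0.144],[20.1,-15.9,9,-0.144],[20.1,-15.9,9,-0.144],[20.1,-15.9,9,-0.144],[20.1,-15.9,9,-0.144],[20.1,-15.9,9,-0.144]]'; python3 go.py .467 .2733 .019 .2
```

```text
t: 12.63
eef_pos: [0.4683, 0.2731, 0.0734]
tool_rot: [0.0, 0.633, 0.774, 0.001]
contact_force: [0.7, -0.1, 1.2]
gripper_width: 0.75
grasp_force: 0.0
t 12.63 p [0.4683 0.2731 0.0734] psi 0.1995 tilt 0.0019 w 0.750 grip 0.0 F [ 0.7 -0.1  1.2] q [-0.92  0.49  0.35  2.02 -0.27  0.67 -0.2 ]
[ 0.04 -0.13  5.44] -0.0
```

Run:
```python
from station import bot
from fit import *
c={k:np.array(v) for k,v in bot.read_camera("top").items()}
np.savez("top3.npz",**c)
r=rect(.11,.066)
print("plate",fit([c],r,.028,(.638,.081,.054)))
a=np.hstack([ortho(c,.638,.08,.028,.16),ortho(c,.467,.273,.04,.16)])
cv2.imwrite("pics/v3.png",a[:,:,::-1])
```

```text
plate (array([0.63629267, 0.08087169, 0.05337062]), np.float64(-35.43376541137695))
```

View pics/v3.png

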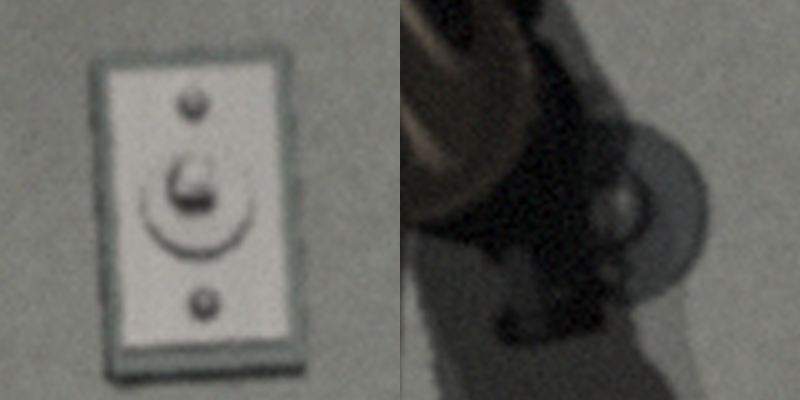

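The plate lies squarely on the fixture, with pin tips showing in both holes at (193,103) and (204,303). The gripper straddles the dark pulley. Descend, with 0.4 mm steps sideways ignored.

```bash
python3 -m jog '[[0,-0.1,2,0],[0,-0.1,3.5,0],[0,-0.1,4.5,0],[0,-0.1,5.3,0],[0,-0.1,5.3,0],[0,-0.1,5.3,0],[0,-0.1,5.3,0]]'; python3 go.py .467 .2733 .019 .2; python3 -m jog '[[0,0,0,0],[0,0,0,0],[0,0,0,0],[0,0,0,0],[0,0,0,0],[0,0,0,0],[0,0,0,0],[0,0,0,0],[0,0,0,0],[0,0,0,0]]' 1 60; python3 go.py
```

```text
t: 13.27
eef_pos: [0.467, 0.2728, 0.0199]
tool_rot: [0.0, 0.633, 0.774, 0.001]
contact_force: [-0.4, -0.1, 0.3]
gripper_width: 0.747
grasp_force: 0.0
t 13.27 p [0.467  0.2728 0.0199] psi 0.1997 tilt 0.0011 w 0.747 grip 0.0 F [-0.4 -0.1  0.3] q [-0.88  0.58  0.31  2.04 -0.31  0.56 -0.16]
[0.04 0.01 0.09] -0.0
t: 14.1
eef_pos: [0.4672, 0.2731, 0.0203]
tool_rot: [0.0, 0.633, 0.774, 0.001]
contact_force: [-0.7, -0.1, 6.8]
gripper_width: 0.39
grasp_force: 59.5
t 14.10 p [0.4672 0.2731 0.0203] psi 0.1995 tilt 0.0019 w 0.390 grip 59.5 F [-0.7 -0.1  6.8] q [-0.88  0.58  0.31  2.04 -0.31  0.56 -0.16]
```

```bash
python3 -m jog '[[0,0,-2,0],[0,0,-5,0],[0,0,-8,0],[0,0,-10.5,0],[0,0,-10.5,0],[0,0,-10.5,0],[0,0,-10.5,0]]'; python3 go.py .6374 .0811 .12 .054
```

```text
t: 14.68
eef_pos: [0.4654, 0.2723, 0.1232]
tool_rot: [-0.0, 0.633, 0.774, -0.001]
contact_force: [-0.2, 0.2, -3.4]
gripper_width: 0.39
grasp_force: 61.2
t 14.68 p [0.4654 0.2723 0.1232] psi 0.2003 tilt 0.0018 w 0.390 grip 61.2 F [-0.2  0.2 -3.4] q [-0.96  0.41  0.4   2.   -0.22  0.77 -0.23]
[-22.16  13.06   0.31] 0.146
```

```bash
python3 -m jog '[[-2,1.2,0,0.02],[-5,3,0,0.04],[-8,4.8,0,0.06],[-11,6.5,0,0.08],[-14,8.3,0,0.1],[-17,10,0,0.13],[-19.5,11.5,0,0.146],[-21.3,12.6,0,0.146],[-22.1,12.9,0,0.146],[-22.1,12.9,0,0.146],[-22.1,12.9,0,0.146],[-22.1,12.9,0,0.146],[-22.1,12.9,0,0.146],[-22.1,12.9,0,0.146]]'; python3 go.py .6374 .0811 .095 .054
```

```text
t: 15.85
eef_pos: [0.6359, 0.0835, 0.124]
tool_rot: [-0.001, 0.687, 0.727, 0.0]
contact_force: [-0.2, 0.1, -3.0]
gripper_width: 0.39
grasp_force: 61.2
t 15.85 p [0.6359 0.0835 0.124 ] psi 0.0563 tilt 0.0011 w 0.390 grip 61.2 F [-0.2  0.1 -3. ] q [-0.54  0.57  0.44  1.76 -0.3   0.88  0.09]
[-0.25  0.14  2.9 ] 0.002
```

```bash
python3 -m jog '[[-0.2,0.1,0.5,0],[-0.2,0.1,1.2,0],[-0.2,0.1,2,0],[-0.2,0.1,2.6,0],[-0.2,0.1,2.6,0],[-0.2,0.1,2.6,0],[-0.2,0.1,2.6,0],[-0.2,0.1,2.6,0]]'; python3 go.py .6374 .0811 .083 .054
python3 - <<'E'
from station import bot
from fit import *
s={k:np.array(v) for k,v in bot.read_camera("scene").items()}
np.savez("scene4.npz",**s)
cv2.imwrite("pics/v4.png",ortho(s,.638,.08,.08,.16,500)[:,:,::-1])
E
```

```text
t: 16.52
eef_pos: [0.6381, 0.0797, 0.0985]
tool_rot: [0.0, 0.688, 0.726, 0.0]
contact_force: [0.5, 0.0, -3.8]
gripper_width: 0.39
grasp_force: 61.2
t 16.52 p [0.6381 0.0797 0.0985] psi 0.0539 tilt 0.0006 w 0.390 grip 61.2 F [ 0.5  0.  -3.8] q [-0.53  0.6   0.43  1.77 -0.32  0.84  0.1 ]
[ 0.15 -0.06  1.55] -0.0
```

View pics/v4.png

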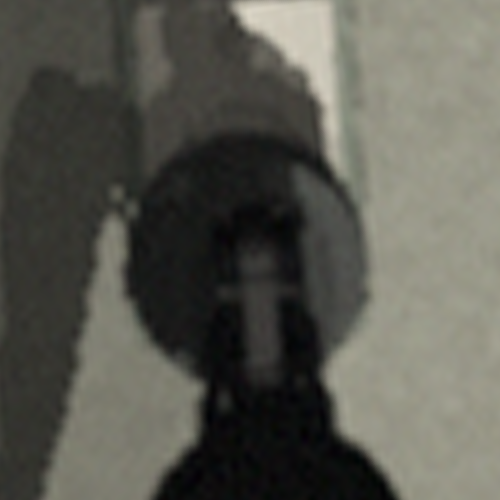

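The pulley is held level; its rim spans columns 128 to 367, so it is centred at about y 0.080, in line with the stub. Now lower it.

```bash
python3 -m jog '[[0.15,-0.06,0,0],[0.15,-0.06,0.3,0],[0.15,-0.06,0.6,0],[0.15,-0.06,0.9,0],[0.15,-0.06,1.2,0],[0.15,-0.06,1.5,0],[0.15,-0.06,1.5,0],[0.15,-0.06,1.5,0]]'; python3 go.py .6374 .0811 .0603 .054
```

```text
t: 17.23
eef_pos: [0.6369, 0.0811, 0.0829]
tool_rot: [-0.0, 0.688, 0.726, -0.0]
contact_force: [0.1, -0.5, -3.9]
gripper_width: 0.387
grasp_force: 61.3
t 17.23 p [0.6369 0.0811 0.0829] psi 0.0539 tilt 0.0006 w 0.387 grip 61.3 F [ 0.1 -0.5 -3.9] q [-0.52  0.62  0.42  1.78 -0.33  0.81  0.11]
[-0.    0.05  2.26] -0.0
```

```bash
python3 -m jog '[[0,0.05,0.3,0],[0,0.05,0.6,0],[0,0.05,0.9,0],[0,0.05,1.2,0],[0,0.05,1.5,0],[0,0.05,1.8,0],[0,0.05,2,0],[0,0.05,2.15,0],[0,0.05,2.25,0],[0,0.05,2.25,0],[0,0.05,2.25,0]]'; python3 go.py .6374 .0811 .0603 .054
```

```text
t: 18.15
eef_pos: [0.6377, 0.0812, 0.0608]
tool_rot: [0.0, 0.688, 0.726, 0.0]
contact_force: [0.3, -0.1, -3.7]
gripper_width: 0.392
grasp_force: 61.2
t 18.15 p [0.6377 0.0812 0.0608] psi 0.0539 tilt 0.0002 w 0.392 grip 61.2 F [ 0.3 -0.1 -3.7] q [-0.51  0.65  0.4   1.78 -0.35  0.78  0.12]
[-0.01 -0.03  0.05] -0.0
```

```bash
python3 -m jog '[[0,0,0.06,0],[0,0,0.12,0],[0,0,0.16,0],[0,0,0.16,0]]'; python3 -m jog '[[0,0,0,0],[0,0,0,0],[0,0,0,0],[0,0,0,0],[0,0,0,0],[0,0,0,0]]' 0; python3 -m jog '[[0,0,-1,0],[0,0,-3,0],[0,0,-6,0],[0,0,-9,0],[0,0,-12,0],[0,0,-12,0],[0,0,-12,0],[0,0,-12,0]]' -0.7; python3 go.py .4516 .1415 .15 .21
```

```text
t: 18.48
eef_pos: [0.6378, 0.0812, 0.0603]
tool_rot: [-0.0, 0.688, 0.726, 0.0]
contact_force: [-3.0, 0.3, 7.5]
gripper_width: 0.392
grasp_force: 62.3
t: 18.98
eef_pos: [0.6377, 0.0812, 0.059]
tool_rot: [0.0, 0.688, 0.726, -0.0]
contact_force: [0.4, 0.5, -1.1]
gripper_width: 0.502
grasp_force: 0.0
t: 19.65
eef_pos: [0.6373, 0.0814, 0.1793]
tool_rot: [-0.0, 0.688, 0.726, 0.0]
contact_force: [-0.3, -0.3, -0.3]
gripper_width: 0.85
grasp_force: 0.0
t 19.65 p [0.6373 0.0814 0.1793] psi 0.0541 tilt 0.0004 w 0.850 grip 0.0 F [-0.3 -0.3 -0.3] q [-0.56  0.51  0.47  1.71 -0.27  0.99  0.06]
[  7.01 -18.22   2.93] -0.156
```

```bash
python3 -m jog '[[1.5,-4,0,-0.03],[3,-8,0,-0.06],[4.5,-12,0,-0.1],[6,-16,1,-0.13],[7,-18.2,2.9,-0.156],[7,-18.2,2.9,-0.156],[7,-18.2,2.9,-0.156],[7,-18.2,6,-0.156],[7,-18.2,8,-0.156],[7,-18.2,9,-0.156],[7,-18.2,9,-0.156],[7,-18.2,9,-0.156],[7,-18.2,9,-0.156],[7,-18.2,9,-0.156],[7,-18.2,9,-0.156]]'; python3 go.py .4516 .1415 .019 .21
python3 - <<'E'
from station import bot
from fit import *
T=bot.read_camera("top");S=bot.read_camera("scene")
np.savez("top5.npz",**T);np.savez("scene5.npz",**S)
a=np.hstack([ortho(T,.638,.08,.056,.16),ortho(S,.638,.08,.056,.16)])
b=np.hstack([ortho(T,.452,.1415,.012,.16),ortho(S,.452,.1415,.052,.16)])
cv2.imwrite("pics/v5.png",cv2.resize(np.vstack([a,b]),(600,600))[:,:,::-1])
print(fit([T],circ(.038),.056,(.637,.081,0)),fit([S],circ(.038),.056,(.638,.081,0)))
E
```

```text
t: 20.9
eef_pos: [0.4529, 0.1416, 0.09]
tool_rot: [0.0, 0.629, 0.777, 0.001]
contact_force: [-0.3, -0.0, -0.0]
gripper_width: 0.853
grasp_force: 0.0
t 20.90 p [0.4529 0.1416 0.09  ] psi 0.2098 tilt 0.0019 w 0.853 grip 0.0 F [-0.3 -0.  -0. ] q [-0.76  0.37  0.39  2.17 -0.23  0.64  0.01]
[ 0.02 -0.14  7.1 ] -0.0
(array([0.63247352, 0.0839139 , 0.04224422]), np.float64(-32.83606719970703)) (array([0.63854955, 0.08279097, 0.05260172]), np.float64(-28.08824920654297))
```

View pics/v5.png

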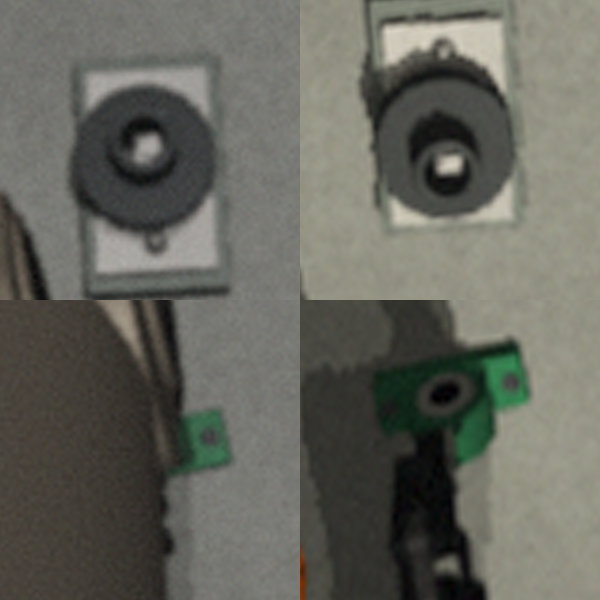

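The pulley sits on the boss with the stub visible inside the bore: (148,148) in the top view, (448,163) in the scene view. I'll check its height by depth, then continue to the bearing.

```bash
python3 - <<'E'
from h import *
for n in("top5","scene5"):
    c=load(n+".npz");C=cloud(c).reshape(-1,3)
    d=np.hypot(C[:,0]-.6375,C[:,1]-.082)
    m=(d<.036)&(C[:,2]>.05)&(C[:,2]<.062); 
    P=C[m]; print(n,m.sum(),np.median(P[:,2]).round(4)); A=np.c_[P[:,:2]-[.6375,.082],np.ones(len(P))]; print(np.round(np.linalg.lstsq(A,P[:,2],rcond=None)[0],4))
    m=(C[:,2]>.075)&(C[:,2]<.084)&(d<.03); print("hub top",np.median(C[m,2]).round(4),C[m,:2].mean(0).round(4))
    m=(C[:,2]>.017)&(C[:,2]<.023)&(d>.05)&(d<.07); print("fixture top",np.median(C[m,2]).round(4))
E
python3 -m jog '[[0,-0.1,2,0],[0,-0.1,4,0],[0,-0.1,5.5,0],[0,-0.1,6.5,0],[0,-0.1,7,0],[0,-0.1,7,0],[0,-0.1,7,0],[0,-0.1,7,0]]'; python3 go.py .4516 .1415 .019 .21;  python3 -m jog '[[0,0,0,0],[0,0,0,0],[0,0,0,0],[0,0,0,0],[0,0,0,0],[0,0,0,0],[0,0,0,0],[0,0,0,0],[0,0,0,0],[0,0,0,0],[0,0,0,0],[0,0,0,0]]' 1 60; python3 go.py
```

```text
top5 693 0.0556
[-0.0047  0.0006  0.0558]
hub top 0.0794 [0.6355 0.0829]
fixture top 0.0197
scene5 470 0.0551
[-0.0044  0.0023  0.0552]
hub top 0.0782 [0.6399 0.0829]
fixture top 0.0196
t: 21.67
eef_pos: [0.4517, 0.1413, 0.0198]
tool_rot: [0.0, 0.629, 0.777, 0.001]
contact_force: [-0.5, -0.5, 0.7]
gripper_width: 0.847
grasp_force: 0.0
t 21.67 p [0.4517 0.1413 0.0198] psi 0.2099 tilt 0.0013 w 0.847 grip 0.0 F [-0.5 -0.5  0.7] q [-0.69  0.5   0.31  2.2  -0.32  0.48  0.08]
[ 0.02 -0.01  0.08] -0.0
t: 22.67
eef_pos: [0.4517, 0.1413, 0.0196]
tool_rot: [0.0, 0.629, 0.777, 0.001]
contact_force: [0.1, 0.5, 5.1]
gripper_width: 0.275
grasp_force: 59.1
t 22.67 p [0.4517 0.1413 0.0196] psi 0.2100 tilt 0.0011 w 0.275 grip 59.1 F [0.1 0.5 5.1] q [-0.69  0.51  0.31  2.2  -0.32  0.48  0.08]
```

```bash
python3 -m jog '[[0,0,-1,0],[0,0,-3,0],[0,0,-6,0],[0,0,-9,0],[0,0,-12,0],[0,0,-12.5,0],[0,0,-12.5,0],[0,0,-12.5,0],[0,0,-12.5,0]]'; python3 go.py .6290 -.0812 .10 .2
```

```text
t: 23.42
eef_pos: [0.4497, 0.1407, 0.1426]
tool_rot: [-0.001, 0.629, 0.777, -0.001]
contact_force: [0.3, 0.7, -4.2]
gripper_width: 0.27
grasp_force: 59.9
t 23.42 p [0.4497 0.1407 0.1426] psi 0.2103 tilt 0.0032 w 0.270 grip 59.9 F [ 0.3  0.7 -4.2] q [-0.81  0.28  0.44  2.14 -0.17  0.76 -0.05]
[-25.44  12.92   4.24] 0.01
```

```bash
python3 -m jog '[[-2,1,0,0],[-5,2.5,0,0],[-8,4,0,0],[-11,5.5,0,0],[-14,7,0,0],[-17,8.6,0,0],[-20,10.1,0,0],[-22.5,11.4,0,0],[-24.5,12.5,0,0],[-25.4,12.9,0,0],[-25.4,12.9,0,0],[-25.4,12.9,0,0],[-25.4,12.9,0,0],[-25.4,12.9,2,0],[-25.4,12.9,4,0],[-25.4,12.9,6,0],[-25.4,12.9,8,0],[-25.4,12.9,8,0],[-25.4,12.9,8,0],[-25.4,12.9,8,0]]'; python3 go.py .6290 -.0812 .0226 .2
```

```text
t: 25.08
eef_pos: [0.6307, -0.0797, 0.0651]
tool_rot: [0.0, 0.629, 0.778, 0.0]
contact_force: [0.8, -0.7, -3.4]
gripper_width: 0.271
grasp_force: 59.7
t 25.08 p [ 0.6307 -0.0797  0.0651] psi 0.2109 tilt 0.0011 w 0.271 grip 59.7 F [ 0.8 -0.7 -3.4] q [-0.27  0.64  0.41  1.8  -0.35  0.77  0.54]
[-0.11 -0.2   4.25] 0.011
```

```bash
python3 -m jog '[[-0.1,-0.2,0.8,0],[-0.1,-0.2,1.6,0],[-0.1,-0.2,2.4,0],[-0.1,-0.2,3.1,0],[-0.1,-0.2,3.6,0],[-0.1,-0.2,4,0],[-0.1,-0.2,4.2,0],[-0.1,-0.2,4.3,0],[-0.1,-0.2,4.35,0],[-0.1,-0.2,4.35,0]]'; python3 go.py .6290 -.0812 .0226 .2
```

```text
t: 25.92
eef_pos: [0.6284, -0.0818, 0.0226]
tool_rot: [-0.001, 0.629, 0.777, 0.0]
contact_force: [-8.2, 2.3, 17.2]
gripper_width: 0.276
grasp_force: 62.8
t 25.92 p [ 0.6284 -0.0818  0.0226] psi 0.2098 tilt 0.0015 w 0.276 grip 62.8 F [-8.2  2.3 17.2] q [-0.24  0.7   0.38  1.82 -0.38  0.7   0.56]
[0.04 0.07 0.  ] 0.01
```

Firm contact. Release and rise, then go on to the contactor.

```bash
python3 -m jog '[[0,0,-0.05,0],[0,0,-0.05,0],[0,0,-0.05,0],[0,0,-0.05,0],[0,0,-0.05,0],[0,0,-0.05,0],[0,0,-0.05,0]]' -0.1; python3 -m jog '[[0,0,-1,0],[0,0,-3,0],[0,0,-6,0],[0,0,-9,0],[0,0,-12,0],[0,0,-12,0],[0,0,-12,0],[0,0,-12,0]]' -0.9; python3 go.py .4658 .0003 .1 .25
```

```text
t: 26.5
eef_pos: [0.6285, -0.0819, 0.0209]
tool_rot: [-0.0, 0.629, 0.777, -0.0]
contact_force: [-0.3, -0.6, -1.0]
gripper_width: 0.549
grasp_force: 0.0
t: 27.17
eef_pos: [0.6282, -0.0816, 0.1413]
tool_rot: [-0.0, 0.629, 0.777, 0.0]
contact_force: [-0.3, 0.4, -0.8]
gripper_width: 0.95
grasp_force: 0.0
t 27.17 p [ 0.6282 -0.0816  0.1413] psi 0.2101 tilt 0.0004 w 0.950 grip 0.0 F [-0.3  0.4 -0.8] q [-0.31  0.54  0.47  1.77 -0.3   0.91  0.5 ]
[ 11.4  -14.18   4.13] -0.04
```

```bash
python3 -m jog '[[2.5,-3,0,0],[5,-6,0,0],[7.5,-9,0,-0.02],[10,-12,0,-0.04],[11.4,-14.2,0.5,-0.04],[11.4,-14.2,2,-0.04],[11.4,-14.2,4,-0.04],[11.4,-14.2,4.5,-0.04],[11.4,-14.2,4.5,-0.04],[11.4,-14.2,4.5,-0.04],[11.4,-14.2,4.5,-0.04]]'; python3 go.py .4658 .0003 .015 .25
```

```text
t: 28.08
eef_pos: [0.4664, -0.0003, 0.0965]
tool_rot: [0.0, 0.614, 0.79, 0.0]
contact_force: [-0.8, 0.5, -0.4]
gripper_width: 0.951
grasp_force: 0.0
t 28.08 p [ 4.664e-01 -3.000e-04  9.650e-02] psi 0.2494 tilt 0.0005 w 0.951 grip 0.0 F [-0.8  0.5 -0.4] q [-0.51  0.36  0.45  2.18 -0.25  0.65  0.37]
[ 0.07 -0.05  8.15] -0.001
```

```bash
python3 -m jog '[[0.05,0,2,0],[0.05,0,4,0],[0.05,0,6,0],[0.05,0,7.5,0],[0.05,0,8.1,0],[0.05,0,8.1,0],[0.05,0,8.1,0],[0.05,0,8.1,0]]'; python3 -m jog '[[0,0,0,0],[0,0,0,0],[0,0,0,0],[0,0,0,0],[0,0,0,0],[0,0,0,0],[0,0,0,0],[0,0,0,0],[0,0,0,0],[0,0,0,0],[0,0,0,0],[0,0,0,0]]' 1 50; python3 go.py; python3 -m jog '[[0,0,-1,0],[0,0,-3,0],[0,0,-6,0],[0,0,-9,0],[0,0,-12,0],[0,0,-13,0],[0,0,-13,0],[0,0,-13,0],[0,0,-13,0]]'; python3 go.py .652 .2486 .1 -.18
```

```text
t: 28.75
eef_pos: [0.4666, 0.0005, 0.0161]
tool_rot: [0.001, 0.614, 0.79, 0.001]
contact_force: [0.2, 0.5, -0.5]
gripper_width: 0.946
grasp_force: 0.0
t: 29.75
eef_pos: [0.4662, 0.0007, 0.0158]
tool_rot: [0.0, 0.613, 0.79, 0.001]
contact_force: [-1.7, 0.7, 7.3]
gripper_width: 0.531
grasp_force: 50.8
t 29.75 p [0.4662 0.0007 0.0158] psi 0.2499 tilt 0.0013 w 0.531 grip 50.8 F [-1.7  0.7  7.3] q [-0.41  0.51  0.34  2.22 -0.37  0.47  0.47]
t: 30.5
eef_pos: [0.4644, 0.0007, 0.1437]
tool_rot: [-0.001, 0.613, 0.79, -0.001]
contact_force: [-0.6, -0.4, -3.5]
gripper_width: 0.526
grasp_force: 52.6
t 30.50 p [0.4644 0.0007 0.1437] psi 0.2504 tilt 0.0027 w 0.526 grip 52.6 F [-0.6 -0.4 -3.5] q [-0.57  0.27  0.5   2.15 -0.19  0.76  0.31]
[19.37 24.33  4.31] 0.43
```

```bash
python3 -m jog '[[1.5,1.8,0,0.03],[4,5,0,0.08],[6.5,8,0,0.13],[9,11.2,0,0.18],[11.5,14.4,0,0.23],[14,17.5,0,0.28],[16.5,20.6,0,0.34],[18.3,23,0,0.39],[19.2,24.1,0,0.43],[19.4,24.2,0,0.43],[19.4,24.2,0,0.43],[19.4,24.2,0,0.43],[19.4,24.2,2,0.43],[19.4,24.2,4,0.43],[19.4,24.2,6,0.43],[19.4,24.2,8,0.43],[19.4,24.2,8.5,0.43],[19.4,24.2,8.5,0.43],[19.4,24.2,8.5,0.43]]'; python3 go.py .652 .2486 .0188 -.18
```

```text
t: 32.08
eef_pos: [0.6524, 0.2473, 0.0607]
tool_rot: [0.0, 0.768, 0.64, -0.0]
contact_force: [0.4, 0.9, -1.9]
gripper_width: 0.534
grasp_force: 52.4
t 32.08 p [0.6524 0.2473 0.0607] psi -0.1811 tilt 0.0003 w 0.534 grip 52.4 F [ 0.4  0.9 -1.9] q [-0.76  0.74  0.47  1.64 -0.42  0.86 -0.3 ]
[ 0.13 -0.06  4.19] -0.001
```

```bash
python3 -m jog '[[0.1,0,0.8,0],[0.1,0,1.6,0],[0.1,0,2.4,0],[0.1,0,3.1,0],[0.1,0,3.6,0],[0.1,0,3.9,0],[0.1,0,4.1,0],[0.1,0,4.2,0],[0.1,0,4.2,0]]'; python3 -m jog '[[0,0,0,0],[0,0,0,0],[0,0,0.05,0],[0,0,0.05,0]]'; python3 go.py .652 .2486 .0188 -.18
```

```text
t: 32.83
eef_pos: [0.6524, 0.2493, 0.019]
tool_rot: [-0.0, 0.768, 0.641, -0.0]
contact_force: [-3.4, -0.8, 2.9]
gripper_width: 0.527
grasp_force: 53.0
t: 33.17
eef_pos: [0.6524, 0.2493, 0.019]
tool_rot: [-0.0, 0.768, 0.641, 0.0]
contact_force: [-4.8, -2.0, 8.8]
gripper_width: 0.537
grasp_force: 54.0
t 33.17 p [0.6524 0.2493 0.019 ] psi -0.1802 tilt 0.0006 w 0.537 grip 54.0 F [-4.8 -2.   8.8] q [-0.75  0.79  0.44  1.65 -0.44  0.8  -0.29]
[-0.08 -0.03  0.02] -0.0
```

```bash
python3 -m jog '[[0,0,-0.05,0],[0,0,-0.05,0],[0,0,-0.05,0],[0,0,-0.05,0],[0,0,-0.05,0],[0,0,-0.05,0],[0,0,-0.05,0]]' -0.6; python3 -m jog '[[0,0,-1,0],[0,0,-3,0],[0,0,-6,0],[0,0,-9,0],[0,0,-12,0],[0,0,-15,0],[0,0,-15,0],[0,0,-15,0],[0,0,-15,0]]' -1; python3 go.py .4512 -.1418 .16 0
```

```text
t: 33.75
eef_pos: [0.6524, 0.2494, 0.018]
tool_rot: [0.0, 0.768, 0.641, -0.0]
contact_force: [-0.3, 0.4, -0.9]
gripper_width: 0.801
grasp_force: 0.0
t: 34.5
eef_pos: [0.6521, 0.2494, 0.1682]
tool_rot: [-0.0, 0.768, 0.641, 0.0]
contact_force: [0.0, -0.1, -0.5]
gripper_width: 0.998
grasp_force: 0.0
t 34.50 p [0.6521 0.2494 0.1682] psi -0.1800 tilt 0.0004 w 0.998 grip 0.0 F [ 0.  -0.1 -0.5] q [-0.81  0.62  0.53  1.58 -0.35  1.04 -0.35]
[-42.09 -12.76   0.81] -0.18
```

```bash
python3 -m jog '[[-3.9,-1.2,0,-0.02],[-7.8,-2.4,0,-0.04],[-11.7,-3.6,0,-0.06],[-15.6,-4.8,0,-0.08],[-19.5,-6,0,-0.1],[-23.4,-7.2,0,-0.12],[-27.3,-8.4,0,-0.14],[-31.2,-9.6,0,-0.16],[-35.1,-10.8,0,-0.18],[-39,-11.9,0,-0.18],[-42.1,-12.75,0.8,-0.18],[-42.1,-12.75,0.8,-0.18],[-42.1,-12.75,0.8,-0.18],[-42.1,-12.75,0.8,-0.18],[-42.1,-12.75,0.8,-0.18]]'; python3 go.py .4512 -.1418 .026 0
python3 - <<'E'
from station import bot
from fit import *
T=bot.read_camera("top");S=bot.read_camera("scene")
np.savez("top6.npz",**T);np.savez("scene6.npz",**S)
a=np.hstack([ortho(T,.63,.02,.05,.6),ortho(S,.63,.02,.05,.6)])
b=np.hstack([ortho(T,.452,-.141,.073,.2),ortho(S,.452,-.141,.073,.2)])
cv2.imwrite("pics/v6.png",np.vstack([a[60:300],b[40:370]])[:,:,::-1])
E
```

```text
t: 35.75
eef_pos: [0.452, -0.1407, 0.1597]
tool_rot: [-0.0, 0.706, 0.708, -0.0]
contact_force: [-0.1, 0.2, 0.3]
gripper_width: 1.002
grasp_force: 0.0
t 35.75 p [ 0.452  -0.1407  0.1597] psi 0.0022 tilt 0.0008 w 1.002 grip 0.0 F [-0.1  0.2  0.3] q [-0.36  0.27  0.63  2.13 -0.22  0.81  0.4 ]
[-0.11 -0.07 13.37] 0.002
```

View pics/v6.png

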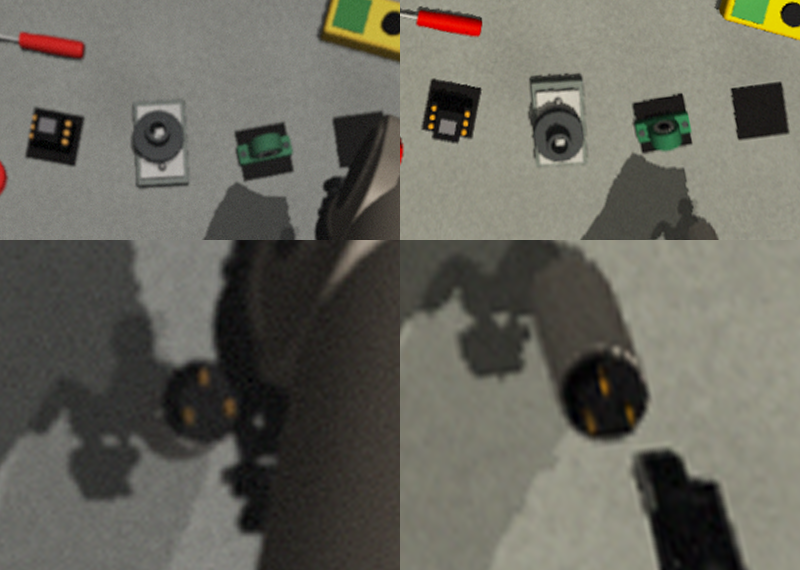

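The contactor (55,137), bearing (264,150) and pulley (158,135) stand upright and placed. The capacitor's top is at (203,402) in the top view and (605,395) in the scene view, giving about (0.4525, -0.143). Descend over it.

```bash
python3 go.py .4525 -.143 .026 0; python3 -m jog '[[-0.25,0.05,0,0],[-0.25,0.05,1,0],[-0.25,0.05,3,0],[-0.25,0.05,5,0],[-0.25,0.05,7,0],[-0.25,0.05,9,0],[-0.25,0.05,11,0],[-0.25,0.05,12.5,0],[-0.25,0.05,13.3,0],[-0.25,0.05,13.3,0],[-0.25,0.05,13.3,0]]'; python3 -m jog '[[0,0,0,0],[0,0,0,0],[0,0,0,0],[0,0,0,0],[0,0,0,0],[0,0,0,0],[0,0,0,0],[0,0,0,0],[0,0,0,0],[0,0,0,0],[0,0,0,0],[0,0,0,0]]' 1 45; python3 go.py
```

```text
t 35.85 p [ 0.4521 -0.1407  0.1599] psi 0.0026 tilt 0.0004 w 1.001 grip 0.0 F [ 1.   0.7 -0.4] q [-0.36  0.27  0.63  2.13 -0.22  0.81  0.4 ]
[-0.23  0.04 13.39] 0.003
t: 36.77
eef_pos: [0.4519, -0.1446, 0.0269]
tool_rot: [-0.0, 0.707, 0.707, -0.0]
contact_force: [-0.0, 0.3, 0.7]
gripper_width: 1.001
grasp_force: 0.0
t: 37.77
eef_pos: [0.4526, -0.1445, 0.028]
tool_rot: [0.0, 0.707, 0.707, 0.001]
contact_force: [-1.6, 0.5, 6.1]
gripper_width: 0.525
grasp_force: 45.2
t 37.77 p [ 0.4526 -0.1445  0.028 ] psi -0.0000 tilt 0.0015 w 0.525 grip 45.2 F [-1.6  0.5  6.1] q [-0.19  0.51  0.45  2.2  -0.45  0.52  0.61]
```

```bash
python3 -m jog '[[0,0,-1,0],[0,0,-3,0],[0,0,-6,0],[0,0,-8,0],[0,0,-9,0],[0,0,-9,0],[0,0,-9,0],[0,0,-9,0]]'; python3 go.py .649 -.235 .12 .1
```

```text
t: 38.43
eef_pos: [0.4513, -0.144, 0.1162]
tool_rot: [-0.001, 0.707, 0.707, -0.0]
contact_force: [-0.9, 0.2, -2.7]
gripper_width: 0.526
grasp_force: 46.6
t 38.43 p [ 0.4513 -0.144   0.1162] psi 0.0004 tilt 0.0017 w 0.526 grip 46.6 F [-0.9  0.2 -2.7] q [-0.31  0.35  0.59  2.16 -0.3   0.71  0.48]
[-9.1  19.77 -0.42] -0.1
```

```bash
python3 -m jog '[[-0.7,1.5,0,-0.01],[-1.7,3.7,0,-0.02],[-2.9,6.4,0,-0.03],[-4.2,9.2,0,-0.04],[-5.5,12,0,-0.05],[-6.8,14.8,0,-0.07],[-7.9,17.2,0,-0.09],[-8.7,18.9,0,-0.1],[-9.1,19.6,0,-0.1],[-9.1,19.7,0,-0.1],[-9.1,19.7,0,-0.1],[-9.1,19.7,1,-0.1],[-9.1,19.7,2.5,-0.1],[-9.1,19.7,4,-0.1],[-9.1,19.7,5,-0.1],[-9.1,19.7,5.5,-0.1],[-9.1,19.7,5.5,-0.1],[-9.1,19.7,5.5,-0.1]]'; python3 go.py .649 -.235 .031 .1
```

```text
t: 39.93
eef_pos: [0.6489, -0.2355, 0.0617]
tool_rot: [-0.0, 0.671, 0.742, -0.0]
contact_force: [-0.2, -0.1, -1.5]
gripper_width: 0.529
grasp_force: 46.7
t 39.93 p [ 0.6489 -0.2355  0.0617] psi 0.0999 tilt 0.0006 w 0.529 grip 46.7 F [-0.2 -0.1 -1.5] q [-0.06  0.73  0.48  1.66 -0.42  0.85  0.69]
[0.05 0.02 3.07] -0.0
```

```bash
python3 -m jog '[[0,0,0.5,0],[0,0,1,0],[0,0,1.5,0],[0,0,2,0],[0,0,2.4,0],[0,0,2.7,0],[0,0,2.9,0],[0,0,3,0],[0,0,3.05,0],[0,0,3.05,0],[0,0,3.05,0]]'; python3 go.py .649 -.235 .031 .1
```

```text
t: 40.85
eef_pos: [0.6492, -0.2356, 0.0318]
tool_rot: [0.0, 0.671, 0.742, 0.0]
contact_force: [-0.3, 0.7, -2.8]
gripper_width: 0.526
grasp_force: 46.7
t 40.85 p [ 0.6492 -0.2356  0.0318] psi 0.1000 tilt 0.0003 w 0.526 grip 46.7 F [-0.3  0.7 -2.8] q [-0.05  0.77  0.46  1.67 -0.44  0.81  0.71]
[ 0.06 -0.02  0.08] -0.0
```

```bash
python3 -m jog '[[0,0,0.05,0],[0,0,0.1,0],[0,0,0.15,0],[0,0,0.2,0],[0,0,0.2,0],[0,0,0.2,0]]'; python3 go.py .649 -.235 .031 .1
```

```text
t: 41.35
eef_pos: [0.6493, -0.2356, 0.0311]
tool_rot: [0.0, 0.671, 0.742, 0.0]
contact_force: [-3.4, 2.1, 8.2]
gripper_width: 0.527
grasp_force: 47.4
t 41.35 p [ 0.6493 -0.2356  0.0311] psi 0.0999 tilt 0.0009 w 0.527 grip 47.4 F [-3.4  2.1  8.2] q [-0.05  0.77  0.46  1.67 -0.44  0.8   0.71]
[ 0.06 -0.02  0.01] -0.0
```

Contact made. Release, rise and move aside toward the base for a clear view.

```bash
python3 -m jog '[[0,0,-0.05,0],[0,0,-0.05,0],[0,0,-0.05,0],[0,0,-0.05,0],[0,0,-0.05,0],[0,0,-0.05,0],[0,0,-0.05,0],[0,0,-0.05,0]]' -1; python3 -m jog '[[0,0,-1,0],[0,0,-3,0],[0,0,-6,0],[0,0,-9,0],[0,0,-12,0],[0,0,-15,0],[0,0,-18,0],[-3,-3,-18,0],[-6,-6,-18,0],[-9,-9,-18,0],[-11,-12,-18,0],[-11,-15,-18,0],[-11,-18,-18,0],[-11,-18,-18,0],[-11,-18,-18,0],[-11,-18,-18,0]]'; python3 go.py
python3 - <<'E'
from station import bot
from fit import *
T=bot.read_camera("top");S=bot.read_camera("scene")
np.savez("top7.npz",**T);np.savez("scene7.npz",**S)
a=np.vstack([ortho(T,.63,.01,.03,.62,800)[280:520],ortho(S,.63,.01,.03,.62,800)[280:520]])
cv2.imwrite("pics/v7.png",a[:,:,::-1])
for n,c in(("T",T),("S",S)): print(n,"cap",fit([c],circ(.023),.076,(.65,-.234,0)),"bear",fit([c],rect(.03,.084),.015,(.628,-.081,.21)))
for c in(T,S):
    C=cloud(c).reshape(-1,3)
    for nm,x,y in(("cont",.652,.249),("bear",.629,-.081),("cap",.649,-.2345),("pul",.6375,.082)):
        d=np.hypot(C[:,0]-x,C[:,1]-y); print(nm,np.percentile(C[(d<.02)&(C[:,2]<.15),2],[50,90]).round(4))
E
```

```text
t: 42.02
eef_pos: [0.649, -0.2355, 0.03]
tool_rot: [-0.0, 0.671, 0.742, -0.0]
contact_force: [-0.0, 0.3, 0.8]
gripper_width: 0.999
grasp_force: 0.0
t: 43.35
eef_pos: [0.4817, -0.3627, 0.2109]
tool_rot: [0.001, 0.671, 0.742, 0.001]
contact_force: [0.9, -0.1, -0.5]
gripper_width: 1.004
grasp_force: 0.0
t 43.35 p [ 0.4817 -0.3627  0.2109] psi 0.1003 tilt 0.0016 w 1.004 grip 0.0 F [ 0.9 -0.1 -0.5] q [ 0.09  0.43  0.61  1.79 -0.28  1.01  0.9 ]
T cap (array([ 0.64474099, -0.23163475,  0.05380967]), np.float64(-24.64981460571289)) bear (array([ 0.62945893, -0.0769303 ,  0.36654133]), np.float64(-21.4361572265625))
S cap (array([ 0.65009102, -0.23565718,  0.24715883]), np.float64(-26.372236251831055)) bear (array([ 0.61197223, -0.08384553,  0.19561387]), np.float64(-29.507633209228516))
cont [0.0534 0.0564]
bear [0.0495 0.0542]
cap [0.0754 0.0778]
pul [0.0713 0.0806]
cont [0.0531 0.0561]
bear [0.0444 0.0536]
cap [0.0761 0.0789]
pul [0.0698 0.0795]
```

View pics/v7.png

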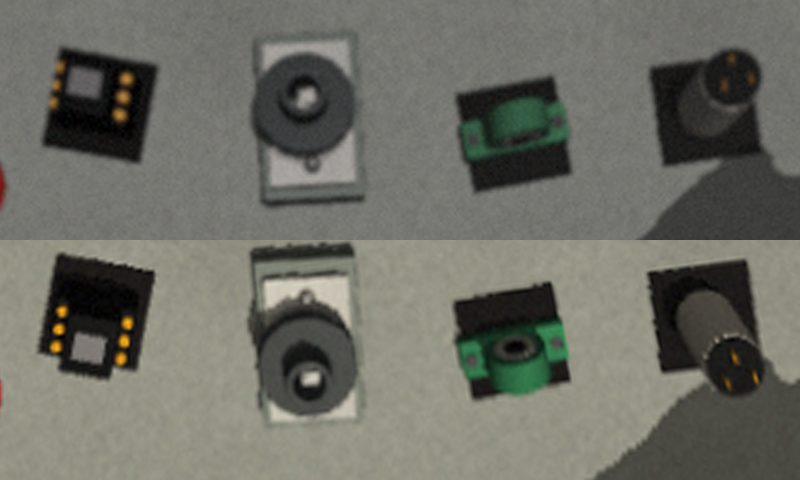

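The last picture shows the contactor (88,95), bearing (515,125) and capacitor (base about (705,115)) upright on the left, middle and right mats. The pulley sits at (304,104) on the seated plate, and the gripper is clear. The heights agree with depth, so I'm handing in.

```bash
python3 -m jog '[[0,0,0,0],[0,0,0,0],[0,0,0,0]]' >/dev/null; python3 -c "
from station import bot
print(bot.hand_in())"
```

```text
the job is handed in; nothing more can be done
None
```

I handed the job in at about 43 s of the 144 s; no verdict came back, but the last pictures show the plate flush over both pins, the pulley hub up on its boss, the contactor, bearing and capacitor upright on the left, middle and right mats, and the gripper open and clear of everything.

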